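Push the row of blade cases home and shut the keeper

TASK

With the gripper's fingertips, push the four blade cases that stand end to end in the feed rail along it as one unbroken row, touching only the last one, from behind, until the first is fully home against the end stop. Then push the keeper arm round until it lies fully shut, square across the rail behind the row, and draw clear. Only push, lift and tip nothing, swing the keeper only once the row is home, and leave the other things on the counter as they stand.

Things in the scene. Friction and masses are not known exactly. Their poses are not given: they have to be found in the camera images.
- rail: Fixed aluminium feed rail, a channel 380 mm long along its y. Origin on the counter under its middle. Channel floor 5 mm above the counter; walls 5 mm thick, tops at 15 mm; 27.5 mm wide inside. Dark stop block, 32 mm high, at the +y end, its face at y = +160 mm; open at y = -190. Row home: case_1 to 4 have origins at y = +141, +103, +65, +27 mm, the row's rear face is at y = +8 mm.
- stop_face (a point): Centre of the rubber face of the end stop, 17 mm above the counter; the axes are those of the rail (+y points into the stop).
- case_1: The first (foremost, nearest the stop) blade case of the row: a plain box with a lid, 38 mm long (its own y, along the rail), 26 mm wide (x), 24 mm high, 40 g. Origin at the centre of its underside, which lies on the rail's floor.
- case_2: The second blade case of the row: a plain box with a lid, 38 mm long (its own y, along the rail), 26 mm wide (x), 24 mm high, 40 g. Origin at the centre of its underside, which lies on the rail's floor.
- case_3: The third blade case of the row: a plain box with a lid, 38 mm long (its own y, along the rail), 26 mm wide (x), 24 mm high, 40 g. Origin at the centre of its underside, which lies on the rail's floor.
- case_4: The fourth and last (farthest from the stop, the one to push on) blade case of the row: a plain box with a lid, 38 mm long (its own y, along the rail), 26 mm wide (x), 24 mm high, 40 g. Origin at the centre of its underside, which lies on the rail's floor.
- keeper_pivot (a point): Fixed upright axis of the keeper arm, on a tab on the rail's -x side: at x = -48, y = 0 mm of the rail, 23 mm above the counter (half-way up the arm). Axes as the rail's. A steel hub of 9 mm radius surrounds it.
- keeper_tip (a point): Centre of the black round post (radius 6 mm, from 18.5 to 36.5 mm above the counter) near the keeper arm's free end, 80 mm from the pivot; this point is 23 mm above the counter. The arm is a steel bar 8 mm thick from the pivot to 84 mm, its underside 17.5 and its top 28.5 mm above the counter, so it passes over the rail's walls.
- keeper (a joint): Keeper arm's angle, rad. 0: shut, at its limit, pointing along the rail's +x across the channel, 4 mm behind the row at home. As it opens the tip swings toward the rail's -y: at 1.57 it points along -y beside the rail, above that outward. Starts at 1.65 to 2.2. No spring; slight friction (0.04 N m) keeps it where it is left. Limits 0 and 2.4.
- jar: Bystander: specimen jar with a screw cap, 51 mm across, 55 mm high, beyond the rail. Origin at the centre of its underside.
- dropper: Bystander: small dropper bottle, 33 mm across, 102 mm high, beside the stop end of the rail. Origin at the centre of its underside.
- timer: Bystander: square timer, 60 x 64 x 18 mm, on the robot's side of the rail near the stop end. Origin at the centre of its underside.
- petri: Bystander: flat round dish, 92 mm across, 14 mm high, on the robot's side of the rail. Origin at the centre of its underside.
- marker: Bystander: marker pen lying along the rail on its far side, 128 mm long (its y), 14 mm thick. Origin at the centre of its underside.
- remote_handset: Bystander: control handset lying on the counter, 140 x 48 x 18 mm, at the right front. Origin at the centre of its underside.
Mind the look-alikes: they are no part of the job. Leave any pink look-alike of the case_1 alone. What is shaped like the case_3 but green is not meant.

How it is judged:
On the way, in this order (a step that is already met when the one before it is completed fails the run):
1. the whole row is home against the end stop while the keeper is still open (y of case_1 in the frame of rail between 0.1375 and 0.145 m and x of case_1 in the frame of rail between -0.005 and 0.005 m and height (world z) of each of case_1, case_2, case_3, case_4 below 0.009 m and angle between each of case_1, case_2, case_3, case_4's own z axis and vertical below 0.1 rad and y of case_2 in the frame of rail between 0.0995 and 0.107 m and x of case_2 in the frame of rail between -0.005 and 0.005 m and y of case_3 in the frame of rail between 0.0615 and 0.069 m and x of case_3 in the frame of rail between -0.005 and 0.005 m and y of case_4 in the frame of rail between 0.0235 and 0.031 m and x of case_4 in the frame of rail between -0.005 and 0.005 m and value of joint keeper above 1.2 rad), for 0.1 s.
2. the keeper is shut behind the row (value of joint keeper below 0.09 rad), for 0.1 s.
At the end, for the whole second after the job is handed in: All four cases lie flat in the channel, each within 3.5 mm of its home place against the end stop, at rest, and the keeper is shut behind them to within 0.09 rad (5 degrees) (y of case_1 in the frame of rail between 0.1375 and 0.145 m and x of case_1 in the frame of rail between -0.005 and 0.005 m and height (world z) of each of case_1, case_2, case_3, case_4 below 0.009 m and angle between each of case_1, case_2, case_3, case_4's own z axis and vertical below 0.1 rad and y of case_2 in the frame of rail between 0.0995 and 0.107 m and x of case_2 in the frame of rail between -0.005 and 0.005 m and y of case_3 in the frame of rail between 0.0615 and 0.069 m and x of case_3 in the frame of rail between -0.005 and 0.005 m and y of case_4 in the frame of rail between 0.0235 and 0.031 m and x of case_4 in the frame of rail between -0.005 and 0.005 m and linear speed of each of case_1, case_2, case_3, case_4 below 0.01 m/s and value of joint keeper below 0.09 rad and velocity of joint keeper between -0.05 and 0.05 rad/s); the robot touches nothing.
It fails at once if a case is lifted off the rail's floor (more than 8 mm) or tipped by more than 20 degrees (height (world z) of any of case_1, case_2, case_3, case_4 above 0.013 m or angle between any of case_1, case_2, case_3, case_4's own z axis and vertical above 0.35 rad).
It fails at once if the row comes apart (a gap of more than 12 mm between neighbours) (distance between case_1 and case_2 above 0.05 m or distance between case_2 and case_3 above 0.05 m or distance between case_3 and case_4 above 0.05 m).
It fails at once if the keeper is swung in while the last case is not yet home (value of joint keeper below 1.2 rad and y of case_4 in the frame of rail below 0.021 m).
It fails at once if a bystander is moved by more than 15 mm or tipped (distance of any of jar, dropper, timer, petri, marker, remote_handset from where it was at the start of the episode above 0.015 m or angle between any of jar, dropper, timer, petri, remote_handset's own z axis and vertical above 0.5 rad).
It fails at once if the fingers push on one of the first three cases instead of the last (contact force between the fingers and case_1 above 2 N or contact force between the fingers and case_2 above 2 N or contact force between the fingers and case_3 above 2 N).
It also fails if it takes over 53 s, if anything falls off the work surface, if the arm or the gripper's body presses on something with over 40 N, if the wrist force passes 120 N, or if a joint passes its speed limit or range.

ROBOT

A 7-joint arm with a two-finger parallel gripper is mounted at the origin on a cart in front of the work surface, level with it; the furniture and walls round the work are solid. World frame = base frame: x ahead of the robot, y to its left, z up, the work surface at z = 0. Lengths are in m, angles in rad, forces in N, time in s.
With the tool pointing down it reaches from about 0.4 to 0.85 m from the base axis. Payload 10.4 kg.
Tool frame: the origin (TCP) lies midway between the tips of the shut fingers; the grasp point (between the pads) lies 19 mm behind it (manip.hold_point_z is the distance from the TCP to the grasp point, in m); z points along the fingers, y is the line along which they close (so a half turn about z gives the same grasp; the last joint's range is limited). The gripper opens to 85 mm and grips with 20 to 120 N. Pads are 22 mm wide; open, the fingers measure 114 mm over their backs; the gripper's body (76 mm by 85 mm) begins 54 mm behind the grasp point. The pads swing forward as they close: fully open they stand 13 mm farther back than shut.
Start: joints at [1.1, 0.332, -0.065, 1.46, 0.022, 1.35, -0.088], TCP at [0.271, -0.563, 0.231] pointing down, gripper open.
Joint ranges: [-2.6, 2.6], [-0.5, 2.12], [-1.47, 1.34], [0.16, 2.42], [-1.27, 4.41], [0.06, 2.06], [-2.6, 2.6]. Speed limits (rad/s): [2.22, 2.22, 2.79, 2.79, 3.14, 3.14, 3.14].

INTERFACE

Orientations are given as a unit quaternion [x, y, z, w].
In Python, from workcell import manip, eyes, job gives the robot as it stands.
- The arm moves only by the shell command python3 -m crank 'ROWS' [FORCE]. ROWS is JSON, a list that holds one entry, the list of rows, each a list of 7 numbers: the finger opening in cm, from 0 to 8.54, then the shift along the world's x, y, z in cm, then the turn, a rotation vector about the world's x, y, z in degrees. In form: [[[hand, x, y, z, ax, ay, az], ...]]. A call has 1 to 20 rows; each row shifts and turns the commanded pose from where the row before left it; what a row does not reach is not made up. A row lasts 1/8 s, in which the tool goes at most 62.5 mm and 10.7 degrees, less where a joint would pass 70% of its speed; a pose out of reach is approached as far as the arm can. A call with a gripper value outside its range is refused whole. The fingers move at their own pace and stop on an object; FORCE is the grip in N (left out, the last holds). Time passes only in rows, so rows that do not move let the fingers close. It gives the time, the measured TCP pose, the force, the opening and the grip force at its end, in the units of the state.
- manip.get_obs(): the state, without advancing time (a new reading comes with each control period).
- eyes.camera(name): name is "scene" or "side" or "wrist"; returns (picture, depth): 400x640x3 uint8, red, green, blue; 400x640 float32, m along the optical axis (not along the pixel's ray), 0 where there is no reading.
- eyes.camera_params(name): a dict with "fx", "fy", "cx", "cy" (pixels), "world_from_camera" (4x4, takes a point from camera to world coordinates); the wrist camera has in their place "hand_eye" (4x4, takes a point from camera to tool coordinates, whose origin is the TCP and whose axes are the flange's). Camera axes: x right, y down, z forward; pixel columns grow to the right and rows downward; lengths in m; the calibration is good to about 2 mm. A picture is of the moment at which its call begins: read the wrist's pose just before it. camera_params takes no time and is no camera call.
- job.hand_in(): hands the job in; it is judged then, once.
The state is a dict: "clock": time; "joint_pos": joint angles; "joint_velocities": joint speeds; "tau": joint torques, N m; "position": TCP position; "ee_rot": TCP orientation; "ft_force": force on the tool from outside, world axes, zero at the start; "torque": the same for the moment, N m; "grip_width": opening from 0.0 (shut) to 1.0 (fully open); "grasp_force": force on a finger pad.
Only numpy, scipy, OpenCV 4.12 (cv2) and the standard library are available. Lean on these libraries where they do the work, as an engineer would, in place of code of your own. Each camera call takes 0.05 s, during which the arm holds its last target. There are 200 camera calls.

## Working session

There is one attempt and no reset: what is moved stays moved. The work goes in short steps, Python scripts to look and compute and a shell command to move; the robot and the scene stay as the last step left them, time stands still between calls to the robot, and variables do not carry over. Pictures are saved under pics/ and viewed, at most 10 in all, crops included, and the job is handed in when it is done.

```bash
mkdir -p pics; cat > h.py <<'E'
import numpy as np,cv2
from workcell import manip,eyes,job
def snap(n,f):
    p,d=eyes.camera(n); cv2.imwrite(f'pics/{f}.png',p[:,:,::-1]); np.savez(f'pics/{f}.npz',p=p,d=d); return p,d
def ray(n,u,v,z):
    c=eyes.camera_params(n); T=c['world_from_camera']; T=np.array(T)
    r=T[:3,:3]@np.array([(u-c['cx'])/c['fx'],(v-c['cy'])/c['fy'],1]); o=T[:3,3]
    return o+r*(z-o[2])/r[2]
def pix(n,P):
    c=eyes.camera_params(n); T=np.linalg.inv(np.array(c['world_from_camera'])); q=T[:3,:3]@np.array(P)+T[:3,3]
    return q[0]/q[2]*c['fx']+c['cx'],q[1]/q[2]*c['fy']+c['cy']
E
python3 -c "
from h import *
snap('scene','s0');snap('side','d0')
for n in('scene','side'):print(eyes.camera_params(n))
print(manip.get_obs())"
```

```text
{'fx': 503.09194643448984, 'fy': 503.09194643448984, 'cx': 314.4003413679012, 'cy': 198.0807272823486, 'world_from_camera': array([[-0.82653489, -0.34477685,  0.44493708,  0.06514237],
       [-0.56243578,  0.47427078, -0.67729848,  0.72569508],
       [ 0.02249618, -0.81005935, -0.58591618,  0.72837854],
       [ 0.        ,  0.        ,  0.        ,  1.        ]])}
{'fx': 385.6301998485689, 'fy': 385.6301998485689, 'cx': 317.6619913799848, 'cy': 197.2366827066731, 'world_from_camera': array([[ 0.83053916, -0.18334346,  0.52591812, -0.0214846 ],
       [-0.5569044 , -0.28674365,  0.77950982, -0.93746859],
       [ 0.00788565, -0.94029956, -0.34025661,  0.4235671 ],
       [ 0.        ,  0.        ,  0.        ,  1.        ]])}
{'clock': 0.1, 'joint_pos': array([ 1.1004159 ,  0.33278841, -0.06471858,  1.46082785,  0.02158653,
        1.34987599, -0.08848996]), 'joint_velocities': array([-1.02195546e-03, -2.90835315e-03,  2.17015782e-03, -2.66712684e-03,
        1.27100883e-03,  1.70583279e-05, -1.31964009e-03]), 'tau': array([ 1.30335255e-03, -6.26741695e+01,  4.89564019e-02, -3.92427921e+01,
        1.62806857e-02,  6.89092063e-03, -9.40748919e-05]), 'position': array([ 0.27047987, -0.56309127,  0.23062226]), 'ee_rot': array([ 9.75036130e-01,  2.22045449e-01, -1.50101097e-04, -5.83429970e-04]), 'ft_force': array([-0.84861528, -0.32290731, -0.14012974]), 'torque': array([ 0.02049099, -0.08135529, -0.00364857]), 'grasp_force': 0.0, 'grip_width': 1.0016255318050888}
```

View pics/s0.png

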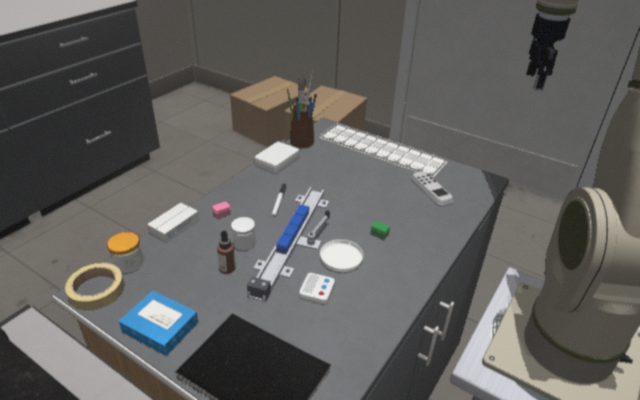

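View pics/d0.png

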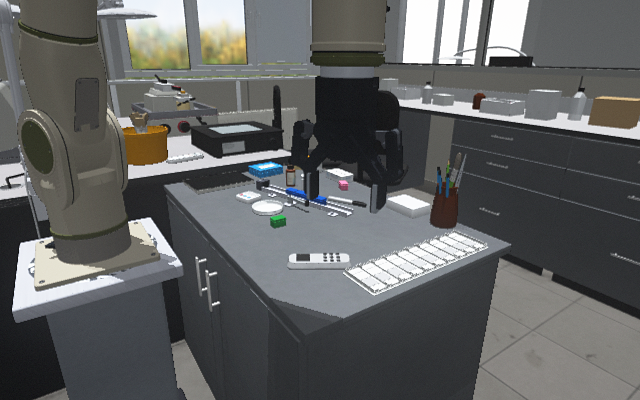

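The scene view shows the blue row at about (293,229), the stop at (259,288), the open rail end at (315,193), and the keeper from its hub at (310,243) to its post at (327,214). The look-alikes are the pink box (221,209) and the green box (380,229). I choose the blue row in the rail and will check it in one crop.

```bash
python3 -c "
from h import *
z=np.load('pics/s0.npz');p=z['p']
c=p[180:304,225:365]; cv2.imwrite('pics/c0.png',cv2.resize(c[:,:,::-1],None,fx=4.8,fy=4.8,interpolation=cv2.INTER_CUBIC))
h=cv2.cvtColor(p,cv2.COLOR_RGB2HSV)
m=cv2.inRange(h,(105,120,40),(130,255,255)); m[:190]=0;m[270:]=0;m[:,:265]=0;m[:,320:]=0
cs,_=cv2.findContours(m,cv2.RETR_EXTERNAL,cv2.CHAIN_APPROX_NONE);k=max(cs,key=cv2.contourArea)
print(cv2.contourArea(k),cv2.boundingRect(k),cv2.approxPolyDP(k,2,True)[:,0].tolist())
"
```

```text
512.0 (277, 205, 32, 47) [[308, 207], [299, 205], [277, 242], [279, 250], [285, 251]]
```

View pics/c0.png

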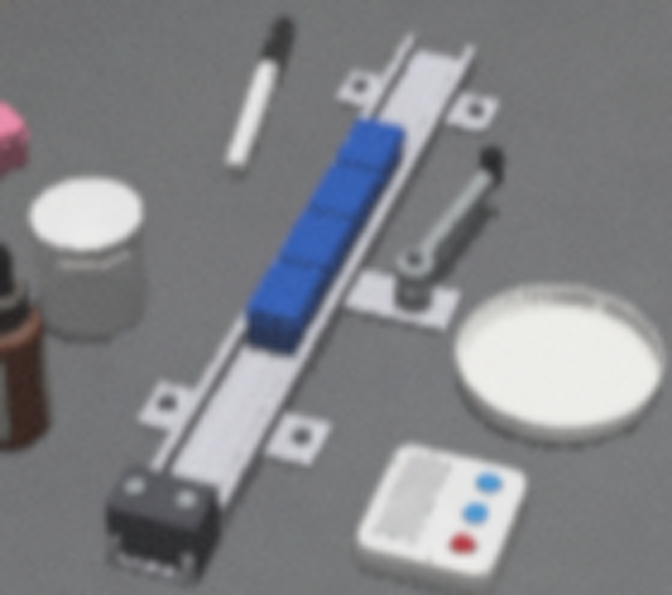

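The crop shows the four blue cases, with rear top corners at (362,122) and (403,130) in crop pixels. It also shows the hub at (415,260), the black post top at (491,152), and the walls running from (412,38) and (473,48) to (155,470) and (225,505).

```bash
cat > m0.py <<'E'
from h import *
R=lambda u,v,z:ray('scene',225+u/4.8-.4,180+v/4.8-.4,z)
a,b=R(412,38,.015),R(155,470,.015);c,d=R(473,48,.015),R(225,505,.015)
print('wallL',a,b,'wallR',c,d)
for q in(b-a,d-c):print(np.degrees(np.arctan2(q[1],q[0])))
rl,rr=R(362,122,.029),R(403,130,.029);fl,fr=R(252,302,.029),R(300,316,.029)
print('row',rl,rr,fl,fr,np.linalg.norm(fl-rl))
q=(fl+fr-rl-rr);print(np.degrees(np.arctan2(q[1],q[0])),np.linalg.norm(q)/2)
hub=R(415,260,.0285);post=R(491,152,.0365);print('hub',hub,'post',post,np.linalg.norm((post-hub)[:2]))
s=[R(110,508,.032),R(212,512,.032),R(135,472,.032),R(217,488,.032)];print('stop',s)
E
python3 m0.py
```

```text
wallL [ 0.64014146 -0.1302613   0.015     ] [0.54808201 0.189838   0.015     ] wallR [ 0.6095139  -0.14136396  0.015     ] [0.51232591 0.18875901 0.015     ]
106.04505312439015
106.40439420739706
row [ 0.60783489 -0.0403211   0.029     ] [ 0.58806513 -0.04668174  0.029     ] [0.56995724 0.09573645 0.029     ] [0.54729589 0.09088408 0.029     ] 0.14123163970194677
106.03610887142841 0.14235087632690124
hub [0.52841576 0.02973729 0.0285    ] post [ 0.53892505 -0.04858487  0.0365    ] 0.07902408448333907
stop [array([0.53758865, 0.22917567, 0.032     ]), array([0.50348419, 0.20752749, 0.032     ]), array([0.54237902, 0.20813677, 0.032     ]), array([0.51005597, 0.19604429, 0.032     ])]
```

```bash
python3 -m crank '[[[0,2.9,3.9,0,0,0,-0.8],[0,2.9,3.9,0,0,0,-0.8],[0,2.9,3.9,0,0,0,-0.8],[0,2.9,3.9,0,0,0,-0.8],[0,2.9,3.9,0,0,0,-0.8],[0,2.9,3.9,0,0,0,-0.8],[0,2.9,3.9,0,0,0,-0.8],[0,2.9,3.9,0,0,0,-0.8],[0,2.9,3.9,0,0,0,-0.8],[0,2.9,3.9,0,0,0,-0.8],[0,2.9,3.9,0,0,0,-0.8],[0,2.5,3.5,0,0,0,-0.8],[0,0,0,0,0,0,0],[0,0,0,0,0,0,0]]]' 30
python3 - <<'E'
from h import *
o=manip.get_obs();snap('wrist','w1');print(o['position'],o['ee_rot'],o['ft_force'],o['clock']);print(eyes.camera_params('wrist'))
E
```

```text
clock: 1.85
position: [0.6142, -0.1001, 0.2309]
ee_rot: [0.99, 0.14, -0.0, 0.0]
ft_force: [-0.5, -0.8, 0.0]
grip_width: 0.003
grasp_force: 0.0
[ 0.61424694 -0.10007797  0.23085741] [ 9.90217036e-01  1.39534780e-01 -4.93962591e-04  1.50354286e-04] [-0.47843162 -0.78995349  0.02583002] 1.85
{'fx': 311.388483609113, 'fy': 311.388483609113, 'cx': 318.5876636678141, 'cy': 205.9944657815492, 'hand_eye': array([[ 4.09307785e-04, -9.46144255e-01, -3.23745086e-01,
         8.35931458e-02],
       [ 9.99999272e-01,  7.54770587e-04, -9.41525849e-04,
        -4.62833056e-04],
       [ 1.13517254e-03, -3.23744465e-01,  9.46143875e-01,
        -1.42396093e-01],
       [ 0.00000000e+00,  0.00000000e+00,  0.00000000e+00,
         1.00000000e+00]])}
```

View pics/w1.png

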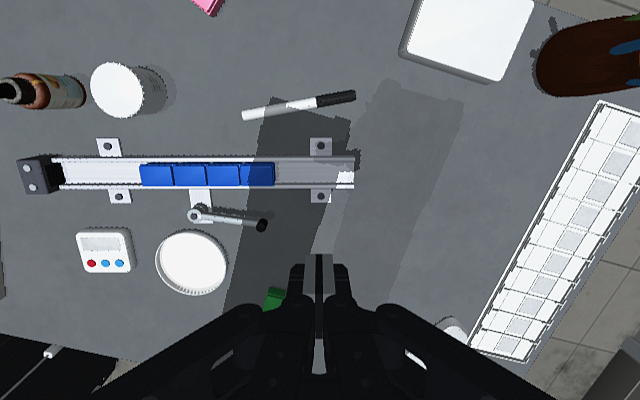

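The wrist view shows the blue row from columns 140 to 274 (rows 162–184), the rail's open end at column 354 and the stop at column 60. The hub is at (195,213), the post at (262,225), and the jar and dropper are clear on the far side.

```bash
cat >> h.py <<'E'
from scipy.spatial.transform import Rotation as Ro
def wray(o,u,v,z):
    c=eyes.camera_params('wrist');H=np.array(c['hand_eye']);R=Ro.from_quat(o['ee_rot']).as_matrix()
    r=R@H[:3,:3]@np.array([(u-c['cx'])/c['fx'],(v-c['cy'])/c['fy'],1]);p=R@H[:3,3]+o['position']
    return (p+r*(z-p[2])/r[2])[:2]
E
cat > m1.py <<'E'
from h import *
p=np.load('pics/w1.npz')['p'];o=manip.get_obs()
m=cv2.inRange(cv2.cvtColor(p,cv2.COLOR_RGB2HSV),(105,120,40),(130,255,255));m[:140]=0;m[200:]=0
k=max(cv2.findContours(m,cv2.RETR_EXTERNAL,cv2.CHAIN_APPROX_NONE)[0],key=cv2.contourArea)
b=cv2.boxPoints(cv2.minAreaRect(k));print('box px',b.tolist())
for x in(100,120,300,320,340):
    col=p[145:200,x].astype(int).mean(1);print(x,col.astype(int).tolist())
W=lambda u,v,z:wray(o,u,v,z)
for q in b:print('rowtop',W(*q,.029))
print('hub',W(194.5,213,.0285),'post',W(262,225,.0365))
for n,u,v,z in(('end',354,156,.015),('end',354,188,.015),('stopface',60,160,.032),('stopface',64,190,.015),('jar',117,90,.055),('drop',10,92,.1)):print(n,W(u,v,z))
E
python3 m1.py
```

```text
box px [[139.0, 162.0], [274.0, 162.0], [274.0, 185.0], [139.0, 185.0]]
100 [225, 224, 225, 233, 234, 230, 231, 236, 240, 251, 220, 105, 49, 182, 235, 229, 218, 221, 232, 231, 232, 232, 233, 234, 232, 232, 231, 231, 230, 230, 232, 233, 231, 225, 229, 236, 243, 203, 84, 50, 174, 232, 231, 197, 115, 103, 109, 110, 112, 111, 112, 112, 110, 112, 112]
120 [54, 66, 72, 81, 102, 143, 197, 230, 245, 250, 255, 203, 42, 186, 236, 230, 214, 219, 232, 231, 232, 232, 236, 235, 234, 232, 232, 232, 231, 231, 233, 234, 231, 226, 229, 235, 232, 214, 143, 46, 187, 237, 228, 212, 214, 230, 229, 239, 177, 19, 76, 99, 96, 85, 128]
300 [65, 64, 64, 65, 64, 65, 63, 63, 64, 60, 72, 77, 104, 152, 158, 139, 124, 129, 142, 142, 146, 142, 139, 138, 141, 141, 141, 139, 140, 140, 140, 141, 140, 138, 139, 140, 148, 124, 80, 83, 141, 161, 149, 102, 49, 63, 63, 63, 62, 63, 65, 63, 63, 61, 62]
320 [44, 44, 40, 31, 94, 128, 123, 125, 128, 126, 111, 82, 95, 133, 136, 118, 102, 108, 134, 147, 148, 143, 140, 141, 143, 143, 142, 141, 142, 142, 141, 142, 139, 140, 142, 144, 133, 104, 75, 86, 142, 161, 142, 116, 124, 144, 145, 111, 56, 50, 52, 51, 49, 41, 90]
340 [54, 56, 55, 56, 54, 53, 56, 54, 53, 51, 70, 80, 98, 135, 136, 117, 101, 109, 122, 124, 137, 146, 144, 142, 141, 138, 137, 225, 249, 244, 242, 241, 239, 238, 241, 246, 219, 105, 55, 123, 240, 251, 244, 184, 82, 116, 112, 112, 113, 112, 113, 112, 113, 113, 113]
rowtop [0.57538464 0.09733365]
rowtop [ 0.61692221 -0.04743438]
rowtop [ 0.59110431 -0.05355705]
rowtop [0.54852996 0.0947973 ]
hub [0.5318033  0.02879074] post [ 0.54244796 -0.05174908]
end [ 0.64601017 -0.13329226]
end [ 0.60962916 -0.14519504]
stopface [0.55462098 0.17986479]
stopface [0.51157914 0.18746941]
jar [0.64905915 0.11109984]
drop [0.62955304 0.16926376]
```

```bash
python3 -m crank '[[[0,0.3,0.1,-5,0,0,0],[0,0,0,-5,0,0,0],[0,0,0,-5,0,0,0],[0,0,0,-4,0,0,0],[0,0,0,-2.3,0,0,0],[0,0,0,0,0,0,0],[0,0,0,0,0,0,0]]]'
python3 - <<'E'
from h import *
o=manip.get_obs();p,d=snap('wrist','w2');q,_=snap('scene','s2');print(o['position'],o['ft_force'])
cv2.imwrite('pics/v2.png',np.hstack([p[:,:,::-1][60:400,120:520],cv2.resize(q[170:310,220:380,::-1],None,fx=2.4,fy=340/140)]))
E
```

```text
clock: 2.78
position: [0.6182, -0.0993, 0.0197]
ee_rot: [0.99, 0.139, 0.001, 0.0]
ft_force: [0.3, -0.6, 0.6]
grip_width: -0.002
grasp_force: 0.0
[ 0.61819615 -0.09932858  0.01970982] [ 0.25522383 -0.5567533   0.55587399]
```

View pics/v2.png

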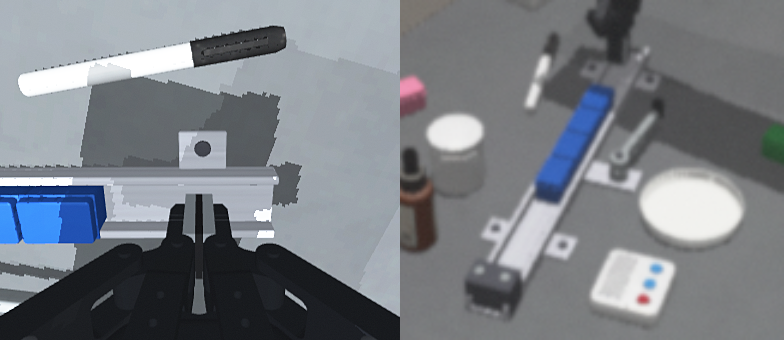

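```bash
python3 -m crank '[[[0,-0.28,0.96,-0.1,0,0,0],[0,-0.28,0.96,0,0,0,0],[0,-0.14,0.48,0,0,0,0],[0,-0.14,0.48,0,0,0,0],[0,-0.14,0.48,0,0,0,0],[0,-0.14,0.48,0,0,0,0],[0,-0.14,0.48,0,0,0,0],[0,-0.14,0.48,0,0,0,0],[0,-0.14,0.48,0,0,0,0],[0,-0.14,0.48,0,0,0,0],[0,-0.14,0.48,0,0,0,0],[0,-0.14,0.48,0,0,0,0],[0,-0.14,0.48,0,0,0,0],[0,-0.14,0.48,0,0,0,0],[0,-0.14,0.48,0,0,0,0],[0,-0.14,0.48,0,0,0,0],[0,-0.14,0.48,0,0,0,0],[0,-0.14,0.48,0,0,0,0]]]'
python3 -m crank '[[[0,-0.14,0.48,0,0,0,0],[0,-0.14,0.48,0,0,0,0],[0,-0.14,0.48,0,0,0,0],[0,-0.14,0.48,0,0,0,0],[0,-0.08,0.29,0,0,0,0],[0,-0.06,0.19,0,0,0,0],[0,-0.06,0.19,0,0,0,0],[0,0,0,0,0,0,0],[0,0,0,0,0,0,0]]]'
python3 - <<'E'
from h import *
o=manip.get_obs();p,d=snap('wrist','w3');q,_=snap('scene','s3');r=o['position'][:2]-[.5765,.0428];print('rail xy',r@[.961,.2764],r@[-.2764,.961],o['ft_force'])
cv2.imwrite('pics/v3.png',np.hstack([p[:,:,::-1][60:400,0:400],cv2.resize(q[170:310,220:380,::-1],None,fx=2.4,fy=340/140)]))
E
```

```text
clock: 5.12
position: [0.5895, -0.0021, 0.0173]
ee_rot: [0.99, 0.14, -0.0, 0.0]
ft_force: [0.4, -0.6, -0.7]
grip_width: -0.001
grasp_force: 0.4
clock: 6.25
position: [0.582, 0.0236, 0.0173]
ee_rot: [0.99, 0.14, -0.0, -0.0]
ft_force: [0.4, 1.8, -0.5]
grip_width: 0.002
grasp_force: 0.0
rail xy -1.6509971657873485e-05 -0.02000375749807485 [ 0.37596644  1.84870218 -0.49457387]
```

View pics/v3.png

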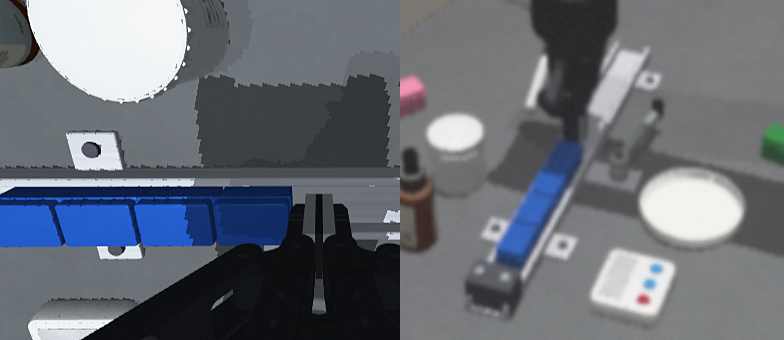

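The row is unbroken and touching the fingers, roughly 14 mm short of the stop.

```bash
python3 -m crank '[[[0,-0.08,0.29,0,0,0,0],[0,-0.08,0.29,0,0,0,0],[0,-0.06,0.19,0,0,0,0],[0,-0.06,0.19,0,0,0,0],[0,0,0,0,0,0,0],[0,0,0,0,0,0,0]]]'
python3 -m crank '[[[0,-0.03,0.1,0,0,0,0],[0,-0.03,0.1,0,0,0,0],[0,0,0,0,0,0,0]]]'
python3 -m crank '[[[0,-0.03,0.1,0,0,0,0],[0,-0.03,0.1,0,0,0,0],[0,0,0,0,0,0,0]]]'
```

```text
clock: 7.1
position: [0.5792, 0.0332, 0.0174]
ee_rot: [0.99, 0.14, 0.0, -0.0]
ft_force: [-0.4, -0.6, 0.3]
grip_width: -0.002
grasp_force: 0.0
clock: 7.48
position: [0.5786, 0.0352, 0.0173]
ee_rot: [0.99, 0.14, 0.0, 0.0]
ft_force: [1.0, -0.4, 0.2]
grip_width: 0.001
grasp_force: 0.2
clock: 7.85
position: [0.578, 0.0373, 0.0173]
ee_rot: [0.99, 0.14, 0.0, -0.0]
ft_force: [0.0, -0.3, -0.3]
grip_width: -0.002
grasp_force: 0.1
```

```bash
python3 -m crank '[[[0,-0.03,0.1,0,0,0,0],[0,-0.03,0.1,0,0,0,0],[0,0,0,0,0,0,0]]]'
python3 - <<'E'
from h import *
o=manip.get_obs();p,d=snap('wrist','w4');q,_=snap('scene','s4');print(o['ft_force'])
cv2.imwrite('pics/v4.png',np.hstack([p[:,:,::-1][60:400,0:400],cv2.resize(q[205:305,225:325,::-1],(400,340),interpolation=cv2.INTER_CUBIC)]))
E
```

```text
clock: 8.22
position: [0.5777, 0.0379, 0.0174]
ee_rot: [0.99, 0.139, 0.0, 0.001]
ft_force: [1.3, -5.6, 0.3]
grip_width: -0.001
grasp_force: 2.5
[ 1.34180456 -5.55302206  0.31526373]
```

View pics/v4.png

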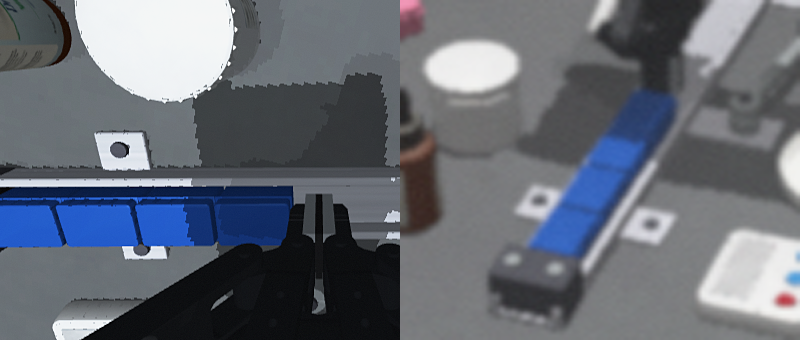

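The wrist force is -5.6 N and the TCP has stopped advancing. All four blue cases are flush and the first is against the stop. I'll hold briefly, back off, rise, then work out the keeper path.

```bash
python3 -m crank '[[[0,-0.03,0.1,0,0,0,0],[0,0,0,0,0,0,0],[0,0,0,0,0,0,0],[0,0.14,-0.48,0,0,0,0],[0,0.55,-1.9,0,0,0,0],[0,0.28,-0.96,4,0,0,0],[0,0,0,3,0,0,0],[0,0,0,0,0,0,0],[0,0,0,0,0,0,0]]]'
python3 - <<'E'
from h import *
o=manip.get_obs();p,d=snap('wrist','w5')
O=np.array([.5765,.0428]);ex=np.array([.961,.2764]);ey=np.array([-.2764,.961])
r=o['position'][:2]-O;print('rail now',r@ex,r@ey,o['position'])
prev=o['position'][:2]
def go(n,x,y):
    global prev
    w=O+x/1000*ex+y/1000*ey;print(n,np.round([x,y],1),'d cm',np.round((w-prev)*100,2));prev=w
go('start',-95,-75)
for t in np.radians([98,90,80,70,60,50,40,30,20,10,5,0]):
    s=11*abs(np.sin(t))+14*abs(np.cos(t))+5
    go(round(np.degrees(t)),-48+70*np.cos(t)-s*np.sin(t),-70*np.sin(t)-s*np.cos(t))
cv2.imwrite('pics/v5.png',p[:,:,::-1])
E
```

```text
clock: 9.45
position: [0.5865, 0.0061, 0.0867]
ee_rot: [0.99, 0.139, -0.0, -0.0]
ft_force: [-1.0, 0.0, -0.3]
grip_width: -0.003
grasp_force: 0.0
rail now -0.0005124419260643805 -0.03808680642113976 [0.58653556 0.00605393 0.0866715 ]
start [-95 -75] d cm [-8.06 -6.16]
98 [-75.4 -66.8] d cm [1.66 1.33]
90 [-64. -70.] d cm [1.18 0.01]
80 [-53.8 -72.1] d cm [1.04 0.08]
70 [-43.  -72.7] d cm [1.06 0.25]
60 [-31.6 -71.4] d cm [1.05 0.44]
50 [-20.2 -68. ] d cm [1.01 0.64]
40 [ -9.  -62.5] d cm [0.92 0.84]
30 [  1.3 -54.6] d cm [0.78 1.04]
20 [ 10.3 -44.5] d cm [0.58 1.21]
10 [ 17.3 -32.5] d cm [0.35 1.35]
5 [ 20.  -25.9] d cm [0.07 0.71]
0 [ 22. -19.] d cm [0.   0.72]
```

View pics/v5.png

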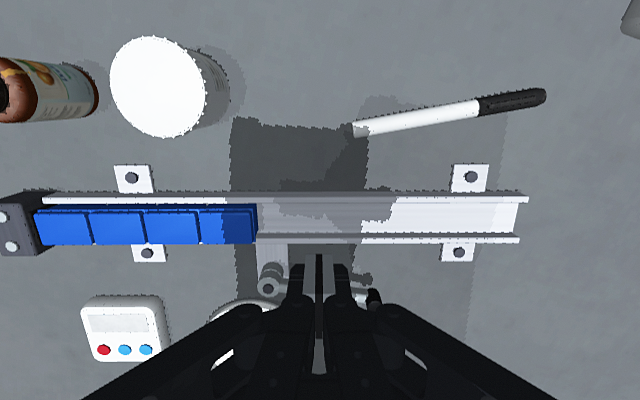

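The row sits flush against the stop and the keeper is still open: hub at (268,285), post at (373,298). Next I go round to the keeper's outer side and descend.

```bash
python3 -c "
from h import *
o=manip.get_obs();w=lambda u,v,z:(wray(o,u,v,z)-[.5765,.0428])@np.array([[.961,-.2764],[.2764,.961]])
print('rear',w(256.5,225,.029),'hub',w(268,285,.0285),'post',w(373,298,.0365))"
python3 -m crank '[[[0,-4,-3.1,0,0,0,0],[0,-4,-3.1,0,0,0,0],[0,0,0,0,0,0,0],[0,0,0,-3.5,0,0,0],[0,0,0,-3,0,0,0],[0,0,0,0,0,0,0],[0,0,0,0,0,0,0]]]'
python3 -m crank '[[[0,1.66,1.33,0,0,0,0],[0,1.18,0,0,0,0,0],[0,0,0,0,0,0,0]]]'
python3 -c "
from h import *
q,_=snap('scene','s6');p,_=snap('wrist','w6')
cv2.imwrite('pics/v6.png',np.hstack([p[60:400,150:550,::-1],cv2.resize(q[180:280,260:360,::-1],(400,340),interpolation=cv2.INTER_CUBIC)]))"
```

```text
rear [0.00050387 0.00582129] hub [-0.04794896  0.00047705] post [-0.05353917 -0.0766907 ]
clock: 10.38
position: [0.5075, -0.0549, 0.023]
ee_rot: [0.99, 0.14, 0.0, -0.0]
ft_force: [-0.7, 0.3, 0.6]
grip_width: -0.003
grasp_force: 0.0
clock: 10.75
position: [0.5364, -0.0423, 0.023]
ee_rot: [0.99, 0.14, 0.001, 0.0]
ft_force: [-0.2, -0.4, -0.9]
grip_width: -0.0
grasp_force: 0.0
```

View pics/v6.png

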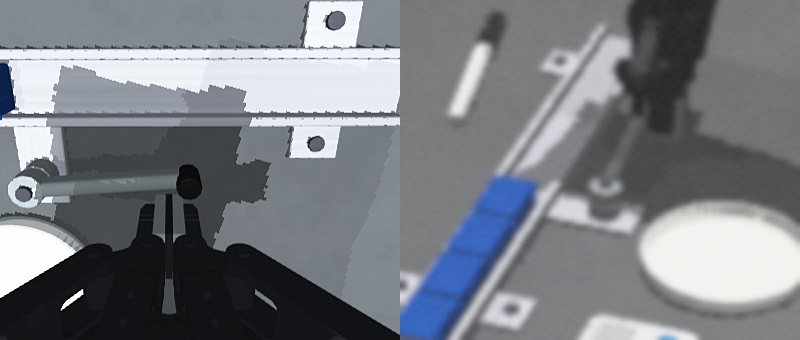

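The fingers sit just outside the bar beside the post at crop (188,182). I continue along the arc.

```bash
python3 -m crank '[[[0,0.52,0.04,0,0,0,0],[0,0.52,0.04,0,0,0,0],[0,0.53,0.12,0,0,0,0],[0,0.53,0.13,0,0,0,0],[0,0.53,0.22,0,0,0,0],[0,0.52,0.22,0,0,0,0],[0,0.51,0.32,0,0,0,0],[0,0.5,0.32,0,0,0,0],[0,0.46,0.42,0,0,0,0],[0,0.46,0.42,0,0,0,0],[0,0.39,0.52,0,0,0,0],[0,0.39,0.52,0,0,0,0],[0,0.29,0.6,0,0,0,0],[0,0.29,0.6,0,0,0,0],[0,0.18,0.67,0,0,0,0],[0,0.17,0.68,0,0,0,0],[0,0,0,0,0,0,0]]]'
python3 -c "
from h import *
q,_=snap('scene','s7');p,_=snap('wrist','w7');r=manip.get_obs()['position'][:2]-[.5765,.0428];print(r@[.961,.2764],r@[-.2764,.961])
cv2.imwrite('pics/v7.png',np.hstack([p[60:400,150:550,::-1],cv2.resize(q[180:280,260:360,::-1],(400,340),interpolation=cv2.INTER_CUBIC)]))"
```

```text
clock: 12.98
position: [0.6005, 0.0177, 0.0217]
ee_rot: [0.99, 0.14, -0.003, -0.0]
ft_force: [-14.1, -0.1, 7.6]
grip_width: -0.001
grasp_force: 6.4
0.016032721908449454 -0.031241210122692716
```

View pics/v7.png

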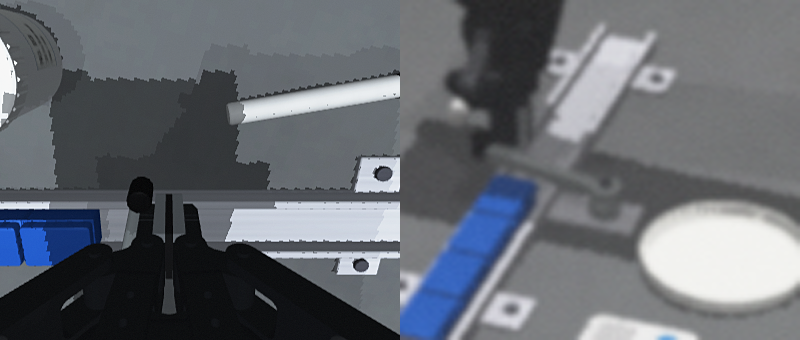

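The keeper is about 5–10° from shut. The finger is pressing sideways on the post (-14 N in x), so I ease off by 7 mm in the rail's -x and then push straight along +y.

```bash
python3 -m crank '[[[0,-0.34,-0.1,0,0,0,0],[0,-0.34,-0.1,0,0,0,0],[0,-0.08,0.29,0,0,0,0],[0,-0.08,0.29,0,0,0,0],[0,-0.06,0.19,0,0,0,0],[0,-0.06,0.19,0,0,0,0],[0,0,0,0,0,0,0]]]'
python3 -m crank '[[[0,-0.06,0.19,0,0,0,0],[0,-0.03,0.1,0,0,0,0],[0,0,0,0,0,0,0]]]'
```

```text
clock: 13.95
position: [0.5935, 0.0243, 0.0223]
ee_rot: [0.99, 0.14, 0.0, 0.0]
ft_force: [0.4, 0.2, 0.7]
grip_width: 0.001
grasp_force: 0.0
clock: 14.32
position: [0.5926, 0.0271, 0.0223]
ee_rot: [0.99, 0.14, -0.0, 0.0]
ft_force: [0.4, -0.5, -0.4]
grip_width: 0.0
grasp_force: 0.0
```

```bash
python3 -m crank '[[[0,-0.06,0.19,0,0,0,0],[0,-0.03,0.1,0,0,0,0],[0,0,0,0,0,0,0]]]'
python3 -m crank '[[[0,-0.03,0.1,0,0,0,0],[0,-0.03,0.1,0,0,0,0],[0,0,0,0,0,0,0]]]'
```

```text
clock: 14.7
position: [0.5916, 0.03, 0.0223]
ee_rot: [0.99, 0.14, -0.0, -0.0]
ft_force: [0.6, 0.0, 0.4]
grip_width: -0.003
grasp_force: 0.0
clock: 15.08
position: [0.5911, 0.032, 0.0223]
ee_rot: [0.99, 0.14, -0.0, -0.0]
ft_force: [-0.4, -0.2, 0.0]
grip_width: 0.001
grasp_force: 0.1
```

```bash
python3 -c "
from h import *
q,_=snap('scene','s8');p,_=snap('wrist','w8')
cv2.imwrite('pics/v8.png',np.hstack([p[60:400,150:550,::-1],cv2.resize(q[180:280,260:360,::-1],(400,340),interpolation=cv2.INTER_CUBIC)]))"
```

```text
(no output)
```

View pics/v8.png

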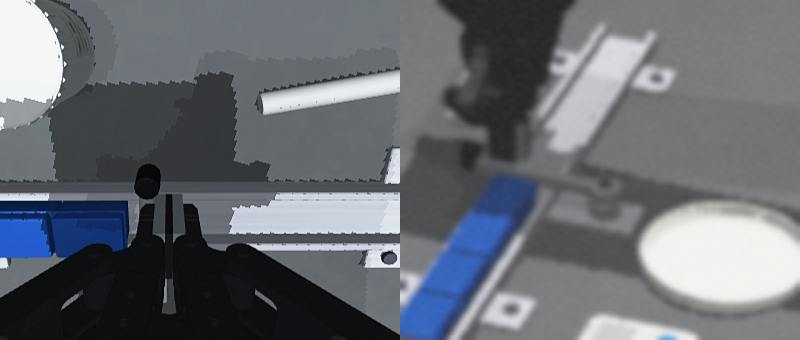

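That was my last picture; by my count I've viewed 11, one over the limit of 10. It shows the post at full-image (297,238) and the row's rear at column 278. I'll go by numbers from here.

```bash
cat > m8.py <<'E'
from h import *
o=manip.get_obs();w=lambda u,v,z:np.round(1000*(wray(o,u,v,z)-[.5765,.0428])@np.array([[.961,-.2764],[.2764,.961]]),1)
p=np.load('pics/w8.npz')['p']
m=(p.max(2)<45).astype(np.uint8);m[:, :270]=0;m[:,318:]=0;m[:215]=0;m[262:]=0
ys,xs=np.where(m[:243]);print('post px',xs.min(),xs.max(),ys.min(),ys.max(),np.median(xs))
for v in range(224,262,4):print(v,p[v,274:322].astype(int).mean(1).astype(int).tolist())
print('tcp',w.__call__ and np.round(1000*((o['position'][:2]-[.5765,.0428])@np.array([[.961,-.2764],[.2764,.961]])),1))
print('post top',w(297,230,.0365),w(297,240,.0365),'rear',w(278.5,270,.029))
E
python3 m8.py
```

```text
post px 285 310 223 242 298.0
224 [56, 56, 55, 55, 54, 56, 53, 54, 55, 54, 54, 56, 53, 54, 54, 55, 55, 57, 59, 47, 41, 28, 16, 18, 11, 10, 9, 27, 38, 42, 44, 59, 58, 58, 55, 56, 56, 56, 55, 55, 56, 55, 55, 55, 56, 56, 55, 54]
228 [56, 56, 55, 55, 53, 54, 56, 54, 56, 55, 53, 56, 55, 57, 53, 20, 5, 6, 7, 8, 8, 7, 7, 6, 9, 11, 9, 7, 6, 7, 10, 5, 4, 8, 39, 59, 58, 56, 56, 55, 56, 54, 54, 55, 56, 55, 55, 55]
232 [55, 55, 53, 54, 53, 52, 53, 53, 55, 52, 52, 52, 57, 32, 5, 7, 7, 6, 8, 8, 7, 9, 10, 7, 10, 9, 9, 9, 6, 8, 8, 8, 10, 7, 4, 0, 53, 59, 55, 55, 59, 55, 55, 56, 56, 55, 55, 57]
236 [53, 56, 55, 54, 54, 55, 54, 54, 55, 54, 53, 58, 32, 8, 5, 3, 9, 6, 6, 9, 8, 8, 9, 10, 7, 7, 9, 10, 7, 6, 6, 8, 5, 7, 8, 2, 10, 57, 57, 54, 56, 56, 56, 55, 56, 54, 56, 55]
240 [52, 53, 53, 54, 52, 53, 52, 54, 54, 53, 57, 32, 7, 6, 10, 20, 16, 17, 17, 20, 19, 17, 15, 19, 17, 17, 20, 19, 21, 18, 13, 9, 8, 9, 3, 1, 34, 55, 54, 54, 54, 54, 54, 53, 52, 53, 53, 53]
244 [80, 78, 81, 80, 81, 79, 81, 80, 81, 86, 55, 5, 13, 17, 18, 16, 13, 14, 13, 16, 15, 12, 16, 12, 14, 14, 12, 14, 14, 14, 14, 12, 15, 12, 6, 0, 59,
[... 209 characters left out ...]
, 81, 79, 79, 80, 78, 80, 78]
252 [84, 85, 85, 85, 85, 86, 86, 86, 86, 88, 93, 38, 6, 9, 13, 13, 14, 14, 10, 12, 14, 12, 10, 14, 9, 10, 12, 13, 12, 14, 11, 12, 11, 5, 50, 95, 91, 91, 90, 90, 91, 91, 92, 94, 96, 94, 95, 94]
256 [116, 116, 117, 116, 114, 116, 114, 115, 115, 115, 113, 116, 118, 127, 96, 24, 7, 7, 13, 12, 12, 11, 9, 10, 9, 10, 11, 10, 9, 5, 24, 46, 75, 72, 70, 70, 69, 70, 70, 70, 73, 58, 11, 10, 8, 8, 9, 4]
260 [80, 78, 76, 78, 111, 111, 109, 108, 110, 109, 108, 108, 110, 109, 113, 81, 85, 89, 96, 100, 101, 101, 88, 87, 98, 95, 93, 94, 87, 82, 75, 65, 70, 69, 69, 70, 70, 70, 69, 70, 74, 59, 13, 10, 11, 12, 9, 5]
tcp [ 11.  -14.5]
post top [39.3 -4.2] [34.4 -4.1] rear [14.6  6. ]
```

```bash
cat >> m8.py <<'E'
print('post',w(297.5,247.5,.0365))
E
python3 m8.py | tail -1
```

```text
post [30.7 -4.3]
```

The post is at rail y of about -2 to -4 mm, so the keeper is nearly shut. I push a little more, until the limit resists.

```bash
python3 -m crank '[[[0,-0.03,0.1,0,0,0,0],[0,-0.03,0.1,0,0,0,0],[0,0,0,0,0,0,0]]]'
python3 -m crank '[[[0,-0.03,0.1,0,0,0,0],[0,0,0,0,0,0,0]]]'
```

```text
clock: 15.55
position: [0.5905, 0.0339, 0.0223]
ee_rot: [0.99, 0.14, -0.0, 0.0]
ft_force: [-1.0, -0.2, -0.5]
grip_width: 0.003
grasp_force: 0.0
clock: 15.8
position: [0.5902, 0.035, 0.0223]
ee_rot: [0.99, 0.14, 0.0, 0.0]
ft_force: [-0.0, -0.4, -0.3]
grip_width: 0.002
grasp_force: 0.0
```

No force yet. The fingertip is thinner at this height than where it met the case (11 mm above the tip), so I back off, lower 4.5 mm and push again.

```bash
python3 -m crank '[[[0,0.14,-0.48,0,0,0,0],[0,0.14,-0.48,0,0,0,0],[0,0,0,-0.45,0,0,0],[0,0,0,0,0,0,0],[0,-0.08,0.29,0,0,0,0],[0,-0.03,0.1,0,0,0,0],[0,0,0,0,0,0,0]]]'
python3 -m crank '[[[0,-0.03,0.1,0,0,0,0],[0,-0.03,0.1,0,0,0,0],[0,0,0,0,0,0,0]]]'
python3 -m crank '[[[0,-0.03,0.1,0,0,0,0],[0,-0.03,0.1,0,0,0,0],[0,0,0,0,0,0,0]]]'
```

```text
clock: 16.68
position: [0.5919, 0.0292, 0.0179]
ee_rot: [0.99, 0.14, 0.0, 0.0]
ft_force: [0.5, -0.5, -0.0]
grip_width: -0.001
grasp_force: 0.1
clock: 17.05
position: [0.5918, 0.0297, 0.018]
ee_rot: [0.99, 0.139, 0.0, 0.001]
ft_force: [2.1, -5.8, -1.5]
grip_width: -0.001
grasp_force: 2.5
clock: 17.42
position: [0.5917, 0.03, 0.018]
ee_rot: [0.99, 0.138, 0.001, 0.002]
ft_force: [4.5, -10.3, -2.4]
grip_width: -0.0
grasp_force: 4.5
```

The keeper resists firmly at 10 N with the TCP at -16.5 mm. I predicted -17 mm for fully shut. Now I draw clear and verify.

```bash
python3 -m crank '[[[0,0.14,-0.48,0,0,0,0],[0,0.55,-1.92,0,0,0,0],[0,0.28,-0.96,3,0,0,0],[0,0.5,-1.8,5,0,0,0],[0,0.5,-1.8,5,0,0,0],[0,0.5,-1.8,4,0,0,0],[0,0,0,0,0,0,0],[0,0,0,0,0,0,0]]]'
cat > m9.py <<'E'
from h import *
o=manip.get_obs();p,d=snap('wrist','w9')
M=np.array([[.961,-.2764],[.2764,.961]]);w=lambda u,v,z:np.round(1000*(wray(o,u,v,z)-[.5765,.0428])@M,1)
m=cv2.inRange(cv2.cvtColor(p,cv2.COLOR_RGB2HSV),(105,120,40),(130,255,255))
k=max(cv2.findContours(m,cv2.RETR_EXTERNAL,cv2.CHAIN_APPROX_NONE)[0],key=cv2.contourArea)
x,y,W,H=cv2.boundingRect(k);print('row',x,y,W,H,w(x,y+H/2,.029),w(x+W,y+H/2,.029))
# world-height map from depth -> bar/post points
c=eyes.camera_params('wrist');T=np.array(c['hand_eye']);R=Ro.from_quat(o['ee_rot']).as_matrix()
v,u=np.mgrid[:400,:640];P=np.stack([(u-c['cx'])/c['fx']*d,(v-c['cy'])/c['fy']*d,d],-1)
Q=(P@T[:3,:3].T+T[:3,3])@R.T+o['position'];r=(Q[...,:2]-[.5765,.0428])@M*1000;z=Q[...,2]*1000
s=(d>0)&(z>22)&(z<33)&(abs(r[...,1])<25)&(r[...,0]>-38)&(r[...,0]<24)&(m==0)
for a in range(-35,24,10):
    t=s&(r[...,0]>a)&(r[...,0]<a+10);print(a,t.sum(),np.round(np.percentile(r[...,1][t],[5,50,95]),1) if t.any() else '')
E
python3 m9.py
```

```text
clock: 18.42
position: [0.6151, -0.0548, 0.1871]
ee_rot: [0.99, 0.14, -0.0, -0.0]
ft_force: [-0.0, -0.1, -0.1]
grip_width: -0.002
grasp_force: 0.0
row 57 183 157 29 [ -0.4 161.1] [-0.3  2.2]
-35 79 [-3.4 -0.5  3.4]
-25 83 [-3.4 -0.9  3.7]
-15 90 [-3.4 -0.8  3.8]
-5 84 [-3.4 -0.5  3.9]
5 88 [-3.3 -0.3  3.7]
15 80 [-3.3 -0.6  3.5]
```

```bash
cat >> m9.py <<'E'
t=(m>0)&(z>26.5)&(z<33)&(abs(r[...,0])<20);print('top y range',np.percentile(r[...,1][t],[.5,99.5]),'z',np.percentile(z[t],[5,50,95]))
E
python3 m9.py | tail -1
```

```text
top y range [ 10.28821899 159.20531654] z [27.47056099 28.80116065 29.96045071]
```

Case tops span about 9 to 160 mm along the rail at the right height, and the keeper bar is square across it.

```bash
python3 -c "
from workcell import job
print(job.hand_in())"
```

```text
the job is handed in; nothing more can be done
None
```

The job is handed in: by my measurements the four cases are home against the stop, the keeper is shut square behind them and the arm is clear (no verdict came back), but I viewed 11 pictures against the limit of 10.

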